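# Sort the inspection kit into the caddy and hold it up level

### The job

Finish packing the two-lane carrying caddy by type: stand the black loupe upright in the lane that already holds the other optical part (the purple lens), and the amber flux bottle upright in the lane that already holds the other consumable (the tube of swabs); set them down, do not drop them. Then grip the caddy by its bar, lift it straight up about 10 cm clear of the bench without tipping it, and finish there, still holding it in the air, level and still, with all four things standing inside. Leave everything else on the bench where it is.

Things in the scene. Friction and masses are not known exactly. Their poses are not given: they have to be found in the camera images.
- caddy: Grey open carrying caddy, loose, 200 (x) x 200 (y) x 26 mm, walls and floor 3 mm thick, about 0.35 kg empty. Origin: centre of its underside. A 4 mm divider, 26 mm high, along its x axis parts it into two lanes, at y > 0 and y < 0, each 194 mm long (x) and 95 mm wide (y). One lane already holds the lens, the other the swab tube, in either order.
- caddy_bar (a point): Middle of the rigid black bar to lift the caddy by, 80 mm above the caddy's underside; axes as the caddy's. The bar runs along x above the divider: 120 mm long, 12 mm thick (y), 16 mm high (72 to 88 mm above the underside), on posts at x = -52 and +52 mm. A tall thing within some 30 mm of the caddy's middle in x gets in the way of fingers on it.
- lane_left (a point): Middle of the floor of the caddy's lane at its y > 0 side, 49.5 mm from the divider's middle, 3 mm above the underside. What it already holds stands 50 to 70 mm from this point along x (at either end); the other end is free.
- lane_right (a point): Middle of the floor of the caddy's lane at its y < 0 side, 49.5 mm from the divider's middle, 3 mm above the underside. What it already holds stands 50 to 70 mm from this point along x (at the opposite end to the other lane's); the other end is free.
- spare_lens: Optical part: dark purple round spare lens with a white ring, 47 mm across, 32 mm high, standing in one lane of the caddy from the start; stays there. Origin: centre of its underside, z up.
- swab_tube: Consumable: light blue upright tube with a blue cap, 30 mm across, 90 mm high, standing in one lane of the caddy from the start; stays there. Origin: centre of its underside, z up.
- loupe: Optical part: black round stand loupe with a slight waist, 36 mm across, 38 mm high, about 45 g, upright on the bench left of the caddy. Its top 10 mm is an open ring about 32 mm across. Origin: centre of its underside, z up.
- flux_bottle: Consumable: amber bottle with a black cap and white label, 38 mm across its straight body (up to about 50 mm high), 77 mm high, upright on the bench left of the caddy. Origin: centre of its underside, z up.
- tip_tin: Bystander: flat silver tin with a red label, 53 mm across, 20 mm high, loose on the bench behind the caddy. Origin: centre of its underside.
There are look-alikes about, which are no part of the job. What is meant by the loupe is not red, and is the larger of those in its own colour.

How it is judged:
On the way:
1. with the caddy still on the bench, loupe and flux bottle stand released in the lanes of their own kind, next to the lens and the swab tube (((y of spare_lens in the frame of caddy between 0.012 and 0.099 m and y of loupe in the frame of caddy between 0.012 and 0.099 m and y of swab_tube in the frame of caddy between -0.099 and -0.012 m and y of flux_bottle in the frame of caddy between -0.099 and -0.012 m) or (y of spare_lens in the frame of caddy between -0.099 and -0.012 m and y of loupe in the frame of caddy between -0.099 and -0.012 m and y of swab_tube in the frame of caddy between 0.012 and 0.099 m and y of flux_bottle in the frame of caddy between 0.012 and 0.099 m)) and x of spare_lens in the frame of caddy between -0.099 and 0.099 m and z of spare_lens in the frame of caddy between -0.005 and 0.012 m and angle between each of spare_lens, loupe, swab_tube, flux_bottle's own z axis and vertical below 0.25 rad and x of loupe in the frame of caddy between -0.099 and 0.099 m and z of loupe in the frame of caddy between -0.005 and 0.012 m and x of swab_tube in the frame of caddy between -0.099 and 0.099 m and z of swab_tube in the frame of caddy between -0.005 and 0.012 m and x of flux_bottle in the frame of caddy between -0.099 and 0.099 m and z of flux_bottle in the frame of caddy between -0.005 and 0.012 m and contact force between each of spare_lens, loupe, swab_tube, flux_bottle and the fingers below 0.05 N and height (world z) of caddy below 0.01 m), for 0.2 s.
At the end, for the whole second after the job is handed in: Caddy held by the fingers (over 4 N), underside 60-180 mm up, within 250 mm of its start, tilt under 0.12 rad, still (20 mm/s, 0.1 rad/s); loupe with lens in one lane, flux bottle with swab tube in the other, all on its floor, within 0.25 rad of upright (((y of spare_lens in the frame of caddy between 0.012 and 0.099 m and y of loupe in the frame of caddy between 0.012 and 0.099 m and y of swab_tube in the frame of caddy between -0.099 and -0.012 m and y of flux_bottle in the frame of caddy between -0.099 and -0.012 m) or (y of spare_lens in the frame of caddy between -0.099 and -0.012 m and y of loupe in the frame of caddy between -0.099 and -0.012 m and y of swab_tube in the frame of caddy between 0.012 and 0.099 m and y of flux_bottle in the frame of caddy between 0.012 and 0.099 m)) and x of spare_lens in the frame of caddy between -0.099 and 0.099 m and z of spare_lens in the frame of caddy between -0.005 and 0.012 m and angle between each of spare_lens, loupe, swab_tube, flux_bottle's own z axis and vertical below 0.25 rad and x of loupe in the frame of caddy between -0.099 and 0.099 m and z of loupe in the frame of caddy between -0.005 and 0.012 m and x of swab_tube in the frame of caddy between -0.099 and 0.099 m and z of swab_tube in the frame of caddy between -0.005 and 0.012 m and x of flux_bottle in the frame of caddy between -0.099 and 0.099 m and z of flux_bottle in the frame of caddy between -0.005 and 0.012 m and height (world z) of caddy between 0.06 and 0.18 m and angle between caddy's own z axis and vertical below 0.12 rad and distance of caddy from where it was at the start of the episode below 0.25 m and linear speed of caddy below 0.02 m/s and angular speed of caddy below 0.1 rad/s and contact force between caddy and the fingers above 4 N); the arm keeps its last pose, push and grip.
It fails at once if the loupe or the flux bottle is let go in mid-air (more than about 35 mm above the caddy's floor) ((contact force between loupe and anything else below 0.005 N and z of loupe in the frame of caddy above 0.04 m) or (contact force between flux_bottle and anything else below 0.005 N and z of flux_bottle in the frame of caddy above 0.04 m)).
It fails at once if the caddy is tipped by more than 0.3 rad (angle between caddy's own z axis and vertical above 0.3 rad).
It fails at once if the silver tin is pushed more than 30 mm (distance of tip_tin from where it was at the start of the episode above 0.03 m).
It also fails if it takes over 64 s, if anything falls off the work surface, if the arm or the gripper's body presses on something with over 40 N, if the wrist force passes 120 N, or if a joint passes its speed limit or range.

### The arm

A 6-joint arm with a two-finger parallel gripper is mounted at the origin on a cart in front of the work surface, level with it; the furniture and walls round the work are solid. World frame = base frame: x ahead of the robot, y to its left, z up, the work surface at z = 0. Lengths are in m, angles in rad, forces in N, time in s.
With the tool pointing down it reaches from about 0.375 to 0.9 m from the base axis. Payload 3.1 kg.
Tool frame: the origin (TCP) lies where the fingers leave the gripper's body, on its centre line; the fingertips stand 73 mm ahead of it and the grasp point (between the pads) lies 54 mm ahead of it; z points along the fingers, y is the line along which they close (so a half turn about z gives the same grasp; the last joint's range is limited). The gripper opens to 85 mm and grips with 20 to 120 N. Pads are 22 mm wide; open, the fingers measure 114 mm over their backs; the gripper's body (76 mm by 85 mm) begins 54 mm behind the grasp point. The pads swing forward as they close: fully open they stand 13 mm farther back than shut.
Start: joints at [-1.329, 0.527, 1.433, -0, 1.181, -0.178], TCP at [0.255, -0.571, 0.304] pointing down, gripper open.
Joint ranges: [-3.08, 3.08], [-0.75, 2.2], [0.22, 2.44], [-1.43, 4.57], [0, 2.65], [-2.85, 2.85]. Speed limits (rad/s): [2.79, 2.79, 3.14, 3.14, 3.14, 3.14].

### API

Orientations are given as a unit quaternion [x, y, z, w].
In Python, from station import manip gives the robot as it stands.
- The arm moves only by the shell command python3 -m crank 'ROWS' [FORCE]. ROWS is JSON, a list of rows, each an object with "dp": the shift along the tool's x, y, z normalised to -1 to 1, where 1 is 50 cm, a list of three; "delta_rot": the turn, a rotation vector about the tool's x, y, z normalised to -1 to 1, where 1 is 2 pi rad, a list of three; "fingers": the opening, from -1 (shut) to 1 (fully open). A call has 1 to 12 rows; each row shifts and turns the commanded pose from where the row before left it, along the tool's axes as they then stand; what a row does not reach is not made up. A row lasts 1/12 s, in which the tool goes at most 41.7 mm and 7.16 degrees, less where a joint would pass 70% of its speed; a pose out of reach is approached as far as the arm can. A call with a number of a shift or a turn outside -1 to 1 is refused whole. A call with a gripper value outside its range is refused whole. The fingers move at their own pace and stop on an object; FORCE is the grip in N (left out, the last holds). Time passes only in rows, so rows that do not move let the fingers close. It gives the time, the measured TCP pose, the force, the opening and the grip force at its end, in the units of the state.
- manip.sense(): the state, without advancing time (a new reading comes with each control period).
- manip.snapshot(name): name is "scene" or "top" or "wrist"; returns (picture, depth): 480x640x3 uint8, red, green, blue; 480x640 float32, m along the optical axis (not along the pixel's ray), 0 where there is no reading.
- manip.camera_model(name): a dict with "fx", "fy", "cx", "cy" (pixels), "origin" and "attitude" of the camera in the world. Camera axes: x right, y up, looking along -z (the intrinsics and any distortion apply to the point x, -y, -z); pixel columns grow to the right and rows downward; lengths in m; the calibration is good to about 2 mm. A picture is of the moment at which its call begins: read the wrist's pose just before it. camera_model takes no time and is no camera call; for the wrist camera it gives the pose at the moment of the call.
- manip.sign_off(): hands the job in; it is judged then, once.
The state is a dict: "t": time; "q": joint angles; "qd": joint speeds; "tau": joint torques, N m; "tcp_pos": TCP position; "tool_rot": TCP orientation; "force": force on the tool from outside, world axes, zero at the start; "ft_torque": the same for the moment, N m; "finger_gap": opening from 0.0 (shut) to 1.0 (fully open); "gripper_force": force on a finger pad.
Only numpy, scipy, OpenCV 4.12 (cv2) and the standard library are available. Lean on these libraries where they do the work, as an engineer would, in place of code of your own. Each camera call takes 0.05 s, during which the arm holds its last target. There are 200 camera calls.

## Working session

There is one attempt and no reset: what is moved stays moved. The work goes in short steps, Python scripts to look and compute and a shell command to move; the robot and the scene stay as the last step left them, time stands still between calls to the robot, and variables do not carry over. Pictures are saved under pics/ and viewed, at most 10 in all, crops included, and the job is handed in when it is done.

```bash
mkdir -p pics; ls; python3 - <<'E'
from station import manip
import cv2,numpy as np
s=manip.sense();print({k:np.round(v,3).tolist() for k,v in s.items()})
for n in ("scene","top"):
    p,d=manip.snapshot(n);np.savez(f"pics/{n}0.npz",p=p,d=d);cv2.imwrite(f"pics/{n}0.png",p[...,::-1])
for n in ("scene","top","wrist"):print(n,manip.camera_model(n))
E
```

```text
pics
{'t': 0.0, 'q': [-1.329, 0.528, 1.434, -0.0, 1.181, -0.178], 'qd': [0.0, 0.001, 0.0, 0.0, 0.0, -0.0], 'tau': [0.002, -44.234, -17.802, -0.0, 0.009, 0.0], 'tcp_pos': [0.255, -0.57, 0.303], 'tool_rot': [0.978, 0.208, -0.0, -0.001], 'force': [0.371, -0.137, 0.203], 'ft_torque': [-0.01, -0.004, -0.01], 'gripper_force': 0.0, 'finger_gap': 1.003}
scene {'fx': 524.0900146321925, 'fy': 524.0900146321925, 'cx': 318.53180364623057, 'cy': 230.85269776262524, 'origin': array([0.30892921, 0.32417122, 0.67442337]), 'attitude': array([-0.09244841,  0.3769304 ,  0.89925587, -0.2017812 ])}
top {'fx': 543.0279470177752, 'fy': 543.0279470177752, 'cx': 314.5343986226753, 'cy': 246.73819616784584, 'origin': array([ 0.47772454, -0.18989153,  1.14282672]), 'attitude': array([ 0.03001077, -0.04466365, -0.70440576,  0.70775493])}
wrist {'fx': 430.839705744371, 'fy': 430.839705744371, 'cx': 322.3053585836247, 'cy': 234.00678509914243, 'origin': array([ 0.31770662, -0.54166655,  0.37330956]), 'attitude': array([-0.11650843,  0.07662652, -0.53847122,  0.83102521])}
```

View pics/top0.png

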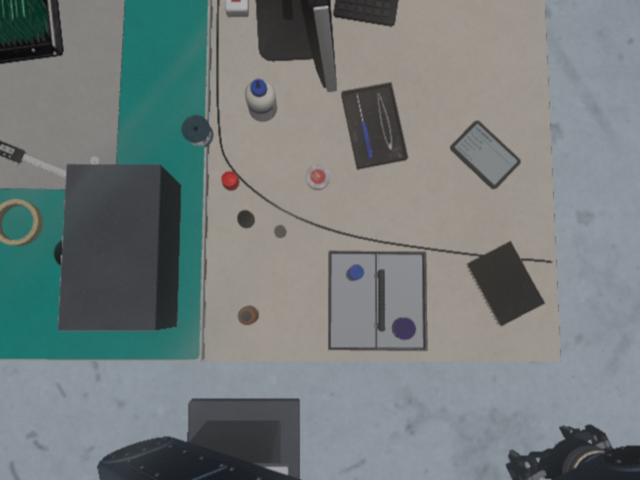

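View pics/scene0.png

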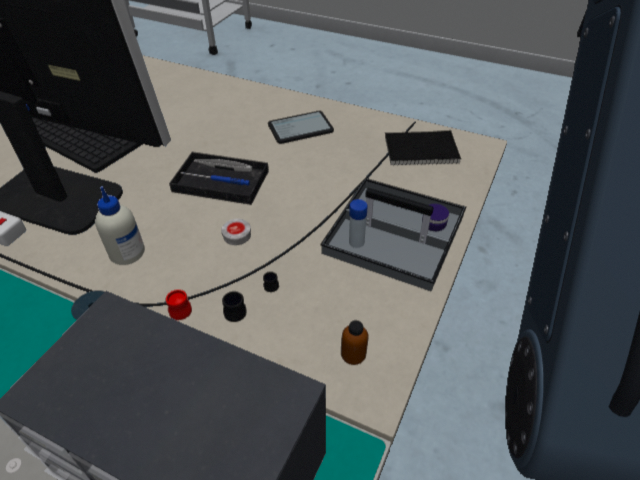

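The top view has three candidates for the loupe: red at (230,180), larger black at (246,218) and smaller black at (280,231). The loupe should be the larger black one at (246,218). The bottle is at (248,315), the swab tube at (355,272) in the left lane's far end, the lens at (403,328) in the right lane's near end, the bar at (381,300) and the tin at (317,177).

Next I'll measure everything and enlarge the candidates.

```bash
cat > h.py <<'E'
import numpy as np,cv2
from scipy.spatial.transform import Rotation as R
from station import manip
def ray(c,uv):
    uv=np.atleast_2d(uv).astype(float)
    v=np.c_[(uv[:,0]-c['cx'])/c['fx'],-(uv[:,1]-c['cy'])/c['fy'],-np.ones(len(uv))]
    return R.from_quat(c['attitude']).apply(v)
def onz(c,uv,z):
    d=ray(c,uv);o=c['origin'];return o+d*((z-o[2])/d[:,2])[:,None]
def cloud(c,dep):
    v,u=np.mgrid[0:480,0:640];d=ray(c,np.c_[u.ravel(),v.ravel()])
    return (c['origin']+d*dep.ravel()[:,None]).reshape(480,640,3)
E
cat > m.py <<'E'
from h import *
for n in("top","scene"):
    f=np.load(f"pics/{n}0.npz");p,d=f['p'],f['d'];c=manip.camera_model(n);P=cloud(c,d)
    np.save(f"pics/{n}P.npy",P)
    hsv=cv2.cvtColor(p,cv2.COLOR_RGB2HSV)
    rois=dict(big=(225,200,268,236),small=(269,222,292,241),bottle=(232,300,265,330),tube=(343,260,369,284),lens=(388,314,419,343),bar=(373,262,388,338),tin=(303,163,332,190)) if n=="top" else dict(big=(218,285,250,325),small=(260,268,282,294),bottle=(335,315,375,368))
    for k,(a,b,e,g) in rois.items():
        Q=P[b:g,a:e].reshape(-1,3);ok=d[b:g,a:e].ravel()>0
        Q=Q[ok]; zm=np.percentile(Q[:,2],97); t=Q[Q[:,2]>{'tube':.07,'bar':.07}.get(k,.01)]
        top=Q[Q[:,2]>zm-.008]
        print(n,k,'zmax',zm.round(4),'bbox',t.min(0).round(3),t.max(0).round(3),'n',len(t),'topmid',((top.min(0)+top.max(0))/2).round(4))
    if n=="top":
        print('bench z',np.nanmedian(P[200:240,300:320,2]),'c3floor',np.median(P[300:340,340:365,2]))
        # caddy corners via outline: rim points
        m=((P[...,2]>.018)&(P[...,2]<.034)&(d>0)).astype(np.uint8)[240:360,318:440]
        cs,_=cv2.findContours(m,cv2.RETR_EXTERNAL,cv2.CHAIN_APPROX_NONE);k=max(cs,key=cv2.contourArea)
        h=k.reshape(-1,2)+[318,240];X=onz(c,h,.026)
        r=cv2.minAreaRect((X[:,:2]*1000).astype(np.float32));print('caddy',r)
        crop=cv2.resize(p[160:340,210:440],None,fx=3.4,fy=3.3,interpolation=cv2.INTER_CUBIC)
        B=P[262:338,373:388].reshape(-1,3);B=B[(B[:,2]>.08)&(B[:,2]<.095)];
        print('bar',cv2.minAreaRect((B[:,:2]*1000).astype(np.float32)),B[:,2].mean())
    else: crop2=cv2.resize(p[255:375,150:390],None,fx=3.3,fy=3.3,interpolation=cv2.INTER_CUBIC)
cv2.imwrite("pics/crop.png",crop2[...,::-1])
E
python3 m.py
```

```text
top big zmax 0.0376 bbox [ 0.638 -0.086  0.01 ] [ 0.671 -0.052  0.043] n 255 topmid [ 0.6552 -0.0684  0.0367]
top small zmax 0.0274 bbox [ 0.62  -0.152  0.01 ] [ 0.642 -0.128  0.03 ] n 113 topmid [ 0.6307 -0.14    0.0249]
top bottle zmax 0.0768 bbox [ 0.438 -0.098  0.01 ] [ 0.476 -0.061  0.08 ] n 326 topmid [ 0.4556 -0.078   0.0747]
top tube zmax 0.0957 bbox [ 0.527 -0.306  0.075] [ 0.556 -0.277  0.099] n 201 topmid [ 0.5414 -0.292   0.0933]
top lens zmax 0.0376 bbox [ 0.408 -0.418  0.01 ] [ 0.458 -0.372  0.041] n 447 topmid [ 0.4307 -0.3952  0.0357]
top bar zmax 0.0904 bbox [ 0.429 -0.347  0.075] [ 0.547 -0.335  0.093] n 431 topmid [ 0.4879 -0.3414  0.0877]
top tin zmax 0.024 bbox [ 0.721 -0.243  0.014] [ 0.773 -0.192  0.029] n 487 topmid [ 0.7472 -0.2177  0.0225]
bench z 0.0002814001612033712 c3floor 0.0032082235415776816
caddy ((487.24688720703125, -342.198486328125), (202.55429077148438, 202.71292114257812), 0.05844547227025032)
bar ((487.94085693359375, -341.3265686035156), (11.95974349975586, 118.13633728027344), 89.78998565673828) 0.08737213079962393
scene big zmax 0.0387 bbox [ 0.636 -0.099  0.01 ] [ 0.704 -0.051  0.041] n 550 topmid [ 0.6542 -0.0691  0.0361]
scene small zmax 0.0279 bbox [ 0.617 -0.152  0.01 ] [ 0.642 -0.127  0.03 ] n 227 topmid [ 0.6303 -0.1402  0.0251]
scene bottle zmax 0.0773 bbox [ 0.437 -0.092  0.01 ] [ 0.475 -0.059  0.081] n 930 topmid [ 0.4544 -0.0772  0.0751]
```

View pics/crop.png

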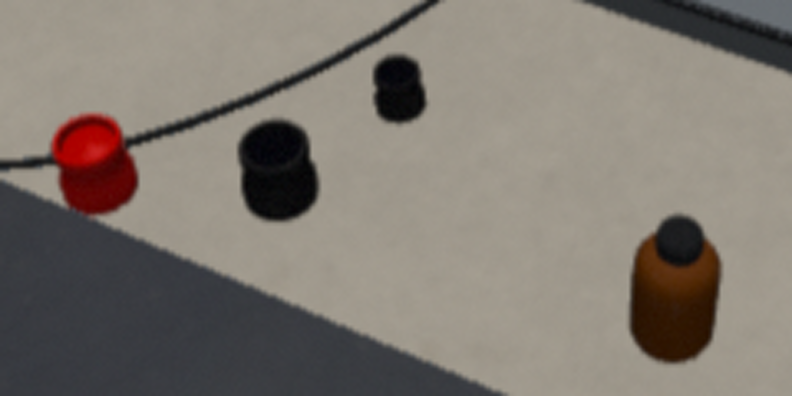

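The crop shows the larger black loupe at (278,170) with its open ring. It measures 38 mm high, against 28 mm for the small black one at (400,90); the third, at (93,165), is red. So the loupe is at (0.6545, -0.0688). The bottle is 77 mm high and the tube and lens tops fit their sizes. The caddy centre is (0.4875, -0.3418) with yaw 0. The loupe goes to the far end of the right lane, and the bottle to the near end of the left lane.

Now I turn the tool so that it closes along x.

```bash
python3 -m crank '[{"dp":[0,0,0],"delta_rot":[0,0,-0.0198],"fingers":0.25},{"dp":[0,0,0],"delta_rot":[0,0,-0.0198],"fingers":0.25},{"dp":[0,0,0],"delta_rot":[0,0,-0.0198],"fingers":0.25},{"dp":[0,0,0],"delta_rot":[0,0,-0.0198],"fingers":0.25},{"dp":[0,0,0],"delta_rot":[0,0,-0.0198],"fingers":0.25},{"dp":[0,0,0],"delta_rot":[0,0,-0.0198],"fingers":0.25},{"dp":[0,0,0],"delta_rot":[0,0,-0.0198],"fingers":0.25},{"dp":[0,0,0],"delta_rot":[0,0,-0.0198],"fingers":0.25},{"dp":[0,0,0],"delta_rot":[0,0,-0.0198],"fingers":0.25},{"dp":[0,0,0],"delta_rot":[0,0,-0.005],"fingers":0.25},{"dp":[0,0,0],"delta_rot":[0,0,0],"fingers":0.25}]' 30
cat > go.py <<'E'
import sys
from h import *
# go.py x y z(grasp point) yaw_of_tool_x_deg : remaining shift in tool axes /0.5, and turn /2pi
s=manip.sense();r=R.from_quat(s['tool_rot']);t=np.array(list(map(float,sys.argv[1:4])))+[0,0,.054]
y=np.radians(float(sys.argv[4]));T=R.from_matrix(np.array([[np.cos(y),np.sin(y),0],[np.sin(y),-np.cos(y),0],[0,0,-1.]]).T)
print('t',round(s['t'],2),'tcp',np.round(s['tcp_pos'],4),'dp',np.round(r.inv().apply(t-s['tcp_pos'])/.5,4),'rot',np.round((r.inv()*T).as_rotvec()/2/np.pi,4),'gap',np.round(s['finger_gap'],3),'gf',np.round(s['gripper_force'],1),'F',np.round(s['force'],1))
E
python3 go.py .6545 -.0688 .2 90
python3 - <<'E'
from h import *
P=np.load('pics/topP.npy');B=P[165:330,62:182].reshape(-1,3);B=B[B[:,2]>.03];print('box',B.min(0),B.max(0))
Q=P[170:190,218:242].reshape(-1,3);Q=Q[Q[:,2]>.012];print('red',Q.min(0),Q.max(0))
E
```

```text
t: 1.02
tcp_pos: [0.2547, -0.5704, 0.3034]
tool_rot: [0.707, 0.707, 0.0, -0.001]
force: [-0.3, 0.1, -0.0]
finger_gap: 0.622
gripper_force: 0.0
t 1.02 tcp [ 0.2547 -0.5704  0.3034] dp [1.0027 0.8002 0.0997] rot [-0.0001 -0.0002  0.0001] gap 0.622 gf 0.0 F [-0.3  0.1 -0. ]
box [ 0.43146151 -0.18989153  0.03012384] [0.72983257 0.24432354 1.14282672]
red [ 0.47772454 -0.18989153  0.01215032] [ 0.75260948 -0.01730135  1.14282672]
```

```bash
python3 -m crank '[{"dp":[0.06,0.048,0],"delta_rot":[0,0,0],"fingers":0.25},{"dp":[0.06,0.048,0],"delta_rot":[0,0,0],"fingers":0.25},{"dp":[0.06,0.048,0],"delta_rot":[0,0,0],"fingers":0.25},{"dp":[0.06,0.048,0],"delta_rot":[0,0,0],"fingers":0.25},{"dp":[0.06,0.048,0],"delta_rot":[0,0,0],"fingers":0.25},{"dp":[0.06,0.048,0],"delta_rot":[0,0,0],"fingers":0.25},{"dp":[0.06,0.048,0],"delta_rot":[0,0,0],"fingers":0.25},{"dp":[0.06,0.048,0],"delta_rot":[0,0,0],"fingers":0.25},{"dp":[0.06,0.048,0],"delta_rot":[0,0,0],"fingers":0.25},{"dp":[0.06,0.048,0],"delta_rot":[0,0,0],"fingers":0.25},{"dp":[0.06,0.048,0],"delta_rot":[0,0,0],"fingers":0.25},{"dp":[0.06,0.048,0],"delta_rot":[0,0,0],"fingers":0.25}]' >/dev/null
python3 go.py .6545 -.0688 .2 90
python3 - <<'E'
from h import *
P=np.load('pics/topP.npy')
for a in((165,330,62,182),(170,190,218,242)):
    B=P[a[0]:a[1],a[2]:a[3]].reshape(-1,3);B=B[(B[:,2]>.012)&(B[:,2]<.6)];print(B.min(0),B.max(0))
E
```

```text
t 2.02 tcp [ 0.5435 -0.2089  0.3038] dp [0.2804 0.2217 0.0995] rot [-0.0001 -0.     -0.0002] gap 0.625 gf 0.0 F [-0.1 -1.   1.1]
[0.43146151 0.06910304 0.01201665] [0.75447594 0.31842957 0.18029263]
[ 0.71900619 -0.05105723  0.01215032] [ 0.75260948 -0.01730135  0.04318358]
```

```bash
python3 -m crank '[{"dp":[0.06,0.048,0],"delta_rot":[0,0,0],"fingers":0.25},{"dp":[0.06,0.048,0],"delta_rot":[0,0,0],"fingers":0.25},{"dp":[0.06,0.048,0],"delta_rot":[0,0,0],"fingers":0.25},{"dp":[0.06,0.048,0],"delta_rot":[0,0,0],"fingers":0.25},{"dp":[0.0404,0.0297,0],"delta_rot":[0,0,0],"fingers":0.25},{"dp":[0,0,0.05],"delta_rot":[0,0,0],"fingers":0.25},{"dp":[0,0,0.05],"delta_rot":[0,0,0],"fingers":0.25},{"dp":[0,0,0.05],"delta_rot":[0,0,0],"fingers":0.25},{"dp":[0,0,0.05],"delta_rot":[0,0,0],"fingers":0.25},{"dp":[0,0,0],"delta_rot":[0,0,0],"fingers":0.25},{"dp":[0,0,0],"delta_rot":[0,0,0],"fingers":0.25}]' >/dev/null
python3 go.py .6545 -.0688 .026 90
python3 - <<'E'
from h import *
s=manip.sense();c=manip.camera_model("wrist");p,d=manip.snapshot("wrist");P=cloud(c,d)
cv2.imwrite("pics/w1.png",p[...,::-1])
m=(d>0)&(P[...,2]>.03)&(P[...,2]<.045)&(abs(P[...,0]-.6545)<.03)&(abs(P[...,1]+.0688)<.03)
Q=P[m];print(len(Q),Q.min(0),Q.max(0),(Q.min(0)+Q.max(0))/2)
E
```

```text
t 2.93 tcp [ 0.6527 -0.0702  0.2023] dp [0.0025 0.0047 0.2447] rot [-0.0006 -0.0002 -0.0001] gap 0.625 gf 0.0 F [ 0.  -0.2 -0.3]
2604 [ 0.63763072 -0.08582484  0.03008076] [ 0.66986643 -0.05224702  0.0397572 ] [ 0.65374857 -0.06903593  0.03491898]
```

View pics/w1.png

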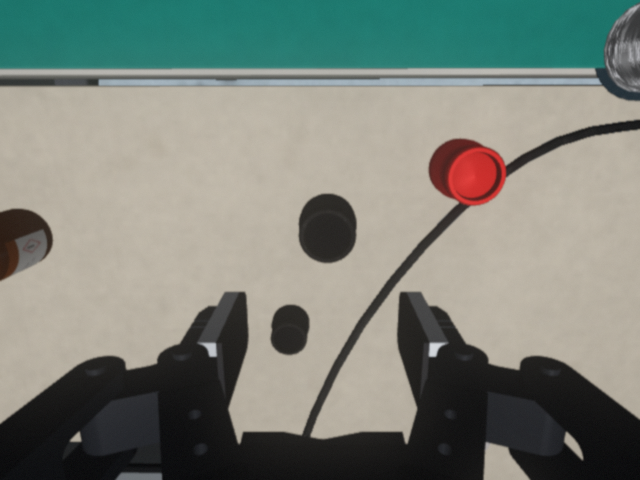

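The wrist view shows the large black loupe at (327,228), between the fingers and with the red one clear at (470,175). It measures (0.654, -0.069), which agrees with the top camera. Descending and gripping.

```bash
python3 -m crank '[{"dp":[0.0025,0.004,0.04],"delta_rot":[0.0006,0,0],"fingers":0.25},{"dp":[0,0,0.04],"delta_rot":[0,0,0],"fingers":0.25},{"dp":[0,0,0.04],"delta_rot":[0,0,0],"fingers":0.25},{"dp":[0,0,0.04],"delta_rot":[0,0,0],"fingers":0.25},{"dp":[0,0,0.03],"delta_rot":[0,0,0],"fingers":0.25},{"dp":[0,0,0.03],"delta_rot":[0,0,0],"fingers":0.25},{"dp":[0,0,0.0247],"delta_rot":[0,0,0],"fingers":0.25},{"dp":[0,0,0],"delta_rot":[0,0,0],"fingers":0.25},{"dp":[0,0,0],"delta_rot":[0,0,0],"fingers":0.25}]' 25 && python3 go.py .654 -.069 .026 90
```

```text
t: 3.73
tcp_pos: [0.6558, -0.0695, 0.0824]
tool_rot: [0.707, 0.707, -0.001, -0.001]
force: [-0.3, -0.2, 0.4]
finger_gap: 0.625
gripper_force: 0.0
t 3.73 tcp [ 0.6558 -0.0695  0.0824] dp [ 0.0009 -0.0036  0.0047] rot [-0.0004  0.0001 -0.    ] gap 0.625 gf 0.0 F [-0.3 -0.2  0.4]
```

```bash
python3 -m crank '[{"dp":[0.001,-0.003,0.004],"delta_rot":[0,0,0],"fingers":0.25},{"dp":[0,0,0],"delta_rot":[0,0,0],"fingers":-0.3},{"dp":[0,0,0],"delta_rot":[0,0,0],"fingers":-0.6},{"dp":[0,0,0],"delta_rot":[0,0,0],"fingers":-0.6},{"dp":[0,0,0],"delta_rot":[0,0,0],"fingers":-0.6},{"dp":[0,0,0],"delta_rot":[0,0,0],"fingers":-0.6},{"dp":[0,0,0],"delta_rot":[0,0,0],"fingers":-0.6},{"dp":[0,0,0],"delta_rot":[0,0,0],"fingers":-0.6}]' 25 && python3 go.py .654 -.069 .026 90
```

```text
t: 4.4
tcp_pos: [0.6541, -0.0688, 0.081]
tool_rot: [0.707, 0.707, -0.001, -0.001]
force: [-1.4, 0.6, 5.3]
finger_gap: 0.391
gripper_force: 24.6
t 4.4 tcp [ 0.6541 -0.0688  0.081 ] dp [-0.0004 -0.0001  0.0019] rot [-0.0004  0.0001  0.    ] gap 0.391 gf 24.6 F [-1.4  0.6  5.3]
```

```bash
python3 -m crank '[{"dp":[0,0,-0.01],"delta_rot":[0,0,0],"fingers":-0.6},{"dp":[0,0,-0.04],"delta_rot":[0,0,0],"fingers":-0.6},{"dp":[0,0,-0.06],"delta_rot":[0,0,0],"fingers":-0.6},{"dp":[0,0,-0.06],"delta_rot":[0,0,0],"fingers":-0.6},{"dp":[0,0,-0.06],"delta_rot":[0,0,0],"fingers":-0.6},{"dp":[0,0,-0.06],"delta_rot":[0,0,0],"fingers":-0.6},{"dp":[0,0,-0.05],"delta_rot":[0,0,0],"fingers":-0.6},{"dp":[0,0,0],"delta_rot":[0,0,0],"fingers":-0.6}]' && python3 go.py .5325 -.397 .030 90
```

```text
t: 5.07
tcp_pos: [0.6572, -0.0694, 0.2562]
tool_rot: [0.707, 0.707, 0.002, 0.004]
force: [1.0, -0.5, 0.5]
finger_gap: 0.389
gripper_force: 25.0
t 5.07 tcp [ 0.6572 -0.0694  0.2562] dp [-0.6541 -0.2525  0.3445] rot [0.0013 0.0005 0.    ] gap 0.389 gf 25.0 F [ 1.  -0.5  0.5]
```

```bash
python3 -m crank '[{"dp":[-0.0654,-0.025,0],"delta_rot":[0,0,0],"fingers":-0.6},{"dp":[-0.0654,-0.025,0],"delta_rot":[0,0,0],"fingers":-0.6},{"dp":[-0.0654,-0.025,0],"delta_rot":[0,0,0],"fingers":-0.6},{"dp":[-0.0654,-0.025,0],"delta_rot":[0,0,0],"fingers":-0.6},{"dp":[-0.0654,-0.025,0],"delta_rot":[0,0,0],"fingers":-0.6},{"dp":[-0.0654,-0.025,0],"delta_rot":[0,0,0],"fingers":-0.6},{"dp":[-0.0654,-0.025,0],"delta_rot":[0,0,0],"fingers":-0.6},{"dp":[-0.0654,-0.025,0],"delta_rot":[0,0,0],"fingers":-0.6},{"dp":[-0.0654,-0.025,0],"delta_rot":[0,0,0],"fingers":-0.6},{"dp":[-0.0654,-0.025,0],"delta_rot":[0,0,0],"fingers":-0.6},{"dp":[0,0,0],"delta_rot":[0,0,0],"fingers":-0.6},{"dp":[0,0,0],"delta_rot":[0,0,0],"fingers":-0.6}]' >/dev/null; python3 go.py .5325 -.397 .030 90
```

```text
t 6.07 tcp [ 0.5281 -0.3976  0.2491] dp [0.0009 0.0103 0.3301] rot [-0.0007 -0.0001 -0.0006] gap 0.386 gf 25.0 F [ 0.4  0.5 -0.2]
```

```bash
python3 -m crank '[{"dp":[0.001,0.009,0],"delta_rot":[-0.0007,0,-0.0006],"fingers":-0.6},{"dp":[0,0,0.05],"delta_rot":[0,0,0],"fingers":-0.6},{"dp":[0,0,0.05],"delta_rot":[0,0,0],"fingers":-0.6},{"dp":[0,0,0.05],"delta_rot":[0,0,0],"fingers":-0.6},{"dp":[0,0,0.05],"delta_rot":[0,0,0],"fingers":-0.6},{"dp":[0,0,0.05],"delta_rot":[0,0,0],"fingers":-0.6},{"dp":[0,0,0.04],"delta_rot":[0,0,0],"fingers":-0.6},{"dp":[0,0,0.02],"delta_rot":[0,0,0],"fingers":-0.6},{"dp":[0,0,0],"delta_rot":[0,0,0],"fingers":-0.6},{"dp":[0,0,0],"delta_rot":[0,0,0],"fingers":-0.6}]' >/dev/null; python3 go.py .5325 -.397 .030 90
```

```text
t 6.9 tcp [ 0.5346 -0.3941  0.0949] dp [-0.0058 -0.0043  0.0218] rot [ 0.0001 -0.0001  0.0009] gap 0.392 gf 25.0 F [ 0.8 -0.2 -1.1]
```

```bash
python3 -m crank '[{"dp":[-0.005,-0.003,0.006],"delta_rot":[0,0,0],"fingers":-0.6},{"dp":[0,0,0.005],"delta_rot":[0,0,0],"fingers":-0.6},{"dp":[0,0,0.004],"delta_rot":[0,0,0],"fingers":-0.6},{"dp":[0,0,0.002],"delta_rot":[0,0,0],"fingers":-0.6},{"dp":[0,0,0],"delta_rot":[0,0,0],"fingers":-0.6},{"dp":[0,0,0],"delta_rot":[0,0,0],"fingers":-0.6}]' >/dev/null; python3 go.py .5325 -.397 .030 90
```

```text
t 7.4 tcp [ 0.5325 -0.3978  0.0868] dp [0.0017 0.0001 0.0056] rot [0.0001 0.     0.0006] gap 0.384 gf 25.0 F [ 0.2  0.1 -0.2]
```

```bash
python3 -m crank '[{"dp":[0,0,0.002],"delta_rot":[0,0,0],"fingers":-0.6},{"dp":[0,0,0.002],"delta_rot":[0,0,0],"fingers":-0.6},{"dp":[0,0,0.0015],"delta_rot":[0,0,0],"fingers":-0.6},{"dp":[0,0,0],"delta_rot":[0,0,0],"fingers":-0.6},{"dp":[0,0,0],"delta_rot":[0,0,0],"fingers":-0.6},{"dp":[0,0,0],"delta_rot":[0,0,0],"fingers":-0.6}]' >/dev/null; python3 go.py .5325 -.397 .030 90
```

```text
t 7.9 tcp [ 0.5325 -0.3977  0.0841] dp [0.0015 0.     0.0001] rot [0.0001 0.     0.0006] gap 0.385 gf 25.3 F [-0.6  0.4  3.4]
```

Contact shows 3.4 N at the expected height, so I release gently and retreat straight up.

```bash
python3 -m crank '[{"dp":[0,0,0],"delta_rot":[0,0,0],"fingers":-0.15},{"dp":[0,0,0],"delta_rot":[0,0,0],"fingers":-0.05},{"dp":[0,0,0],"delta_rot":[0,0,0],"fingers":0.1},{"dp":[0,0,0],"delta_rot":[0,0,0],"fingers":0.2},{"dp":[0,0,0],"delta_rot":[0,0,0],"fingers":0.2},{"dp":[0,0,-0.02],"delta_rot":[0,0,0],"fingers":0.2},{"dp":[0,0,-0.04],"delta_rot":[0,0,0],"fingers":0.2},{"dp":[0,0,-0.06],"delta_rot":[0,0,0],"fingers":0.2},{"dp":[0,0,-0.07],"delta_rot":[0,0,0],"fingers":0.2},{"dp":[0,0,-0.07],"delta_rot":[0,0,0],"fingers":0.2},{"dp":[0,0,-0.07],"delta_rot":[0,0,0],"fingers":0.2},{"dp":[0,0,-0.03],"delta_rot":[0,0,0],"fingers":0.2}]' >/dev/null; python3 go.py .456 -.0778 .045 90
```

```text
t 8.9 tcp [ 0.5338 -0.399   0.2703] dp [ 0.6454 -0.1553  0.337 ] rot [0.0011 0.0011 0.0006] gap 0.602 gf 0.0 F [ 0.3 -1.  -0.9]
```

```bash
python3 -m crank '[{"dp":[0.07,-0.016,0],"delta_rot":[0,0,0],"fingers":0.3},{"dp":[0.07,-0.016,0],"delta_rot":[0,0,0],"fingers":0.3},{"dp":[0.07,-0.016,0],"delta_rot":[0,0,0],"fingers":0.3},{"dp":[0.07,-0.016,0],"delta_rot":[0,0,0],"fingers":0.3},{"dp":[0.07,-0.016,0],"delta_rot":[0,0,0],"fingers":0.3},{"dp":[0.07,-0.016,0],"delta_rot":[0,0,0],"fingers":0.3},{"dp":[0.07,-0.016,0],"delta_rot":[0,0,0],"fingers":0.3},{"dp":[0.07,-0.016,0],"delta_rot":[0,0,0],"fingers":0.3},{"dp":[0.07,-0.016,0],"delta_rot":[0,0,0],"fingers":0.3},{"dp":[0,0,0],"delta_rot":[0,0,0],"fingers":0.3},{"dp":[0,0,0],"delta_rot":[0,0,0],"fingers":0.3}]' >/dev/null; python3 go.py .456 -.0778 .045 90
python3 - <<'E'
from h import *
c=manip.camera_model("top");p,d=manip.snapshot("top");P=cloud(c,d);P[d==0]=9
def box(n,x,y,z0,z1,r):
    m=(abs(P[...,0]-x)<r)&(abs(P[...,1]-y)<r)&(P[...,2]>z0)&(P[...,2]<z1);Q=P[m]
    print(n,len(Q),*( [Q.min(0).round(4),Q.max(0).round(4)] if len(Q) else []))
box('loupe',.5325,-.398,.032,.05,.03);box('tube',.5414,-.292,.075,.11,.03);box('lens',.431,-.395,.028,.05,.035);box('bar',.4875,-.3415,.08,.1,.07)
E
```

```text
t 9.82 tcp [ 0.4584 -0.0812  0.2645] dp [ 0.007  -0.0051  0.331 ] rot [0.0002 0.     0.0012] gap 0.655 gf 0.0 F [ 0.7 -0.2  0.6]
loupe 208 [ 0.5176 -0.414   0.032 ] [ 0.5482 -0.381   0.0435]
tube 200 [ 0.5269 -0.306   0.0763] [ 0.5562 -0.2772  0.0979]
lens 417 [ 0.4085 -0.418   0.0281] [ 0.4529 -0.3725  0.0416]
bar 596 [ 0.4289 -0.3476  0.08  ] [ 0.5562 -0.2772  0.0979]
```

The loupe stands at (0.533, -0.3975), upright with its top at about 41 mm, and the caddy has not moved. Next is the bottle.

```bash
python3 -m crank '[{"dp":[0.006,-0.004,0.03],"delta_rot":[0,0,0.0012],"fingers":0.3},{"dp":[0,0,0.06],"delta_rot":[0,0,0],"fingers":0.3},{"dp":[0,0,0.06],"delta_rot":[0,0,0],"fingers":0.3},{"dp":[0,0,0.06],"delta_rot":[0,0,0],"fingers":0.3},{"dp":[0,0,0.06],"delta_rot":[0,0,0],"fingers":0.3},{"dp":[0,0,0.03],"delta_rot":[0,0,0],"fingers":0.3},{"dp":[0,0,0.02],"delta_rot":[0,0,0],"fingers":0.3},{"dp":[0,0,0],"delta_rot":[0,0,0],"fingers":0.3},{"dp":[0,0,0],"delta_rot":[0,0,0],"fingers":0.3}]' >/dev/null; python3 go.py .456 -.0778 .045 90
```

```text
t 10.62 tcp [ 0.4579 -0.081   0.1037] dp [ 0.0065 -0.0038  0.0093] rot [ 0.0002  0.     -0.0008] gap 0.65 gf 0.0 F [-0.6  0.4 -0.1]
```

```bash
python3 -m crank '[{"dp":[0.006,-0.004,0.012],"delta_rot":[0,0,0],"fingers":0.3},{"dp":[0,0,0],"delta_rot":[0,0,0],"fingers":0.3},{"dp":[0,0,0],"delta_rot":[0,0,0],"fingers":-0.05},{"dp":[0,0,0],"delta_rot":[0,0,0],"fingers":-0.5},{"dp":[0,0,0],"delta_rot":[0,0,0],"fingers":-0.5},{"dp":[0,0,0],"delta_rot":[0,0,0],"fingers":-0.5},{"dp":[0,0,0],"delta_rot":[0,0,0],"fingers":-0.5},{"dp":[0,0,0],"delta_rot":[0,0,0],"fingers":-0.5}]' 30 >/dev/null; python3 go.py .456 -.0778 .045 90
```

```text
t 11.28 tcp [ 0.4555 -0.077   0.0986] dp [-0.0017  0.0011 -0.0008] rot [ 0.0003  0.0001 -0.0005] gap 0.429 gf 30.1 F [-1.3  1.8  6.2]
```

```bash
python3 -m crank '[{"dp":[0,0,-0.01],"delta_rot":[0,0,0],"fingers":-0.5},{"dp":[0,0,-0.04],"delta_rot":[0,0,0],"fingers":-0.5},{"dp":[0,0,-0.06],"delta_rot":[0,0,0],"fingers":-0.5},{"dp":[0,0,-0.06],"delta_rot":[0,0,0],"fingers":-0.5},{"dp":[0,0,-0.06],"delta_rot":[0,0,0],"fingers":-0.5},{"dp":[0,0,-0.05],"delta_rot":[0,0,0],"fingers":-0.5},{"dp":[0,0,-0.02],"delta_rot":[0,0,0],"fingers":-0.5},{"dp":[0,0,0],"delta_rot":[0,0,0],"fingers":-0.5}]' 35 >/dev/null; python3 go.py .432 -.293 .0476 90
```

```text
t 11.95 tcp [ 0.4564 -0.0774  0.2507] dp [-0.4306 -0.0494  0.299 ] rot [ 0.0011  0.0004 -0.0005] gap 0.423 gf 35.2 F [ 0.1  0.4 -0.6]
```

```bash
python3 -m crank '[{"dp":[-0.054,-0.006,0],"delta_rot":[0,0,0],"fingers":-0.5},{"dp":[-0.054,-0.006,0],"delta_rot":[0,0,0],"fingers":-0.5},{"dp":[-0.054,-0.006,0],"delta_rot":[0,0,0],"fingers":-0.5},{"dp":[-0.054,-0.006,0],"delta_rot":[0,0,0],"fingers":-0.5},{"dp":[-0.054,-0.006,0],"delta_rot":[0,0,0],"fingers":-0.5},{"dp":[-0.054,-0.006,0],"delta_rot":[0,0,0],"fingers":-0.5},{"dp":[-0.054,-0.006,0],"delta_rot":[0,0,0],"fingers":-0.5},{"dp":[-0.052,-0.007,0],"delta_rot":[0,0,0],"fingers":-0.5},{"dp":[0,0,0],"delta_rot":[0,0,0],"fingers":-0.5},{"dp":[0,0,0],"delta_rot":[0,0,0],"fingers":-0.5}]' >/dev/null; python3 go.py .432 -.293 .0476 90
```

```text
t 12.78 tcp [ 0.4292 -0.2928  0.2465] dp [-0.0007  0.0058  0.2899] rot [-0.0001 -0.0002 -0.001 ] gap 0.424 gf 35.2 F [ 0.   0.3 -1. ]
```

```bash
python3 -m crank '[{"dp":[0,0,0.04],"delta_rot":[0,0,0],"fingers":-0.5},{"dp":[0,0,0.05],"delta_rot":[0,0,0],"fingers":-0.5},{"dp":[0,0,0.05],"delta_rot":[0,0,0],"fingers":-0.5},{"dp":[0,0,0.05],"delta_rot":[0,0,0],"fingers":-0.5},{"dp":[0,0,0.04],"delta_rot":[0,0,0],"fingers":-0.5},{"dp":[0,0,0.02],"delta_rot":[0,0,0],"fingers":-0.5},{"dp":[0,0,0],"delta_rot":[0,0,0],"fingers":-0.5},{"dp":[0,0,0],"delta_rot":[0,0,0],"fingers":-0.5}]' >/dev/null; python3 go.py .432 -.293 .0476 90
```

```text
t 13.45 tcp [ 0.4298 -0.291   0.1224] dp [-0.004   0.0044  0.0416] rot [-0.0001 -0.0002 -0.0005] gap 0.424 gf 35.2 F [ 0.2 -0.2 -0.3]
```

```bash
python3 -m crank '[{"dp":[-0.002,0.004,0.012],"delta_rot":[0,0,-0.0005],"fingers":-0.5},{"dp":[0,0,0.01],"delta_rot":[0,0,0],"fingers":-0.5},{"dp":[0,0,0.006],"delta_rot":[0,0,0],"fingers":-0.5},{"dp":[0,0,0.005],"delta_rot":[0,0,0],"fingers":-0.5},{"dp":[0,0,0],"delta_rot":[0,0,0],"fingers":-0.5},{"dp":[0,0,0],"delta_rot":[0,0,0],"fingers":-0.5}]' >/dev/null; python3 go.py .432 -.293 .0476 90
```

```text
t 13.95 tcp [ 0.4319 -0.2929  0.1063] dp [-0.0001  0.0002  0.0094] rot [ 0.0001  0.     -0.0001] gap 0.424 gf 35.2 F [ 0.8  0.2 -0.4]
```

```bash
python3 -m crank '[{"dp":[0,0,0.003],"delta_rot":[0,0,0],"fingers":-0.5},{"dp":[0,0,0.003],"delta_rot":[0,0,0],"fingers":-0.5},{"dp":[0,0,0.002],"delta_rot":[0,0,0],"fingers":-0.5},{"dp":[0,0,0.001],"delta_rot":[0,0,0],"fingers":-0.5},{"dp":[0,0,0],"delta_rot":[0,0,0],"fingers":-0.5},{"dp":[0,0,0],"delta_rot":[0,0,0],"fingers":-0.5},{"dp":[0,0,0],"delta_rot":[0,0,0],"fingers":-0.5}]' >/dev/null; python3 go.py .432 -.293 .0476 90
```

```text
t 14.53 tcp [ 0.4319 -0.2929  0.1017] dp [-0.0001  0.0002  0.0003] rot [ 0.0001 -0.     -0.0001] gap 0.422 gf 35.3 F [ 0.  -0.1  0.9]
```

```bash
python3 -m crank '[{"dp":[0,0,0.0015],"delta_rot":[0,0,0],"fingers":-0.5},{"dp":[0,0,0],"delta_rot":[0,0,0],"fingers":-0.5},{"dp":[0,0,0],"delta_rot":[0,0,0],"fingers":-0.5}]' && python3 go.py .432 -.293 .0476 90
```

```text
t: 14.78
tcp_pos: [0.4319, -0.2929, 0.1017]
tool_rot: [0.707, 0.707, 0.0, 0.0]
force: [-1.4, 0.5, 6.4]
finger_gap: 0.418
gripper_force: 36.0
t 14.78 tcp [ 0.4319 -0.2929  0.1017] dp [-0.0002  0.0003  0.0002] rot [ 0.0001  0.     -0.0001] gap 0.418 gf 36.0 F [-1.4  0.5  6.4]
```

The bottle is resting on the floor (6.4 N), so I release it and rise.

```bash
python3 -m crank '[{"dp":[0,0,0],"delta_rot":[0,0,0],"fingers":-0.1},{"dp":[0,0,0],"delta_rot":[0,0,0],"fingers":0.0},{"dp":[0,0,0],"delta_rot":[0,0,0],"fingers":0.15},{"dp":[0,0,0],"delta_rot":[0,0,0],"fingers":0.2},{"dp":[0,0,0],"delta_rot":[0,0,0],"fingers":0.2},{"dp":[0,0,-0.02],"delta_rot":[0,0,0],"fingers":0.2},{"dp":[0,0,-0.04],"delta_rot":[0,0,0],"fingers":0.2},{"dp":[0,0,-0.06],"delta_rot":[0,0,0],"fingers":0.2},{"dp":[0,0,-0.07],"delta_rot":[0,0,0],"fingers":0.2},{"dp":[0,0,-0.07],"delta_rot":[0,0,0],"fingers":0.2},{"dp":[0,0,-0.07],"delta_rot":[0,0,0],"fingers":0.2},{"dp":[0,0,-0.03],"delta_rot":[0,0,0],"fingers":0.2}]' >/dev/null; python3 go.py .4875 -.3415 .2 0
```

```text
t 15.78 tcp [ 0.4329 -0.2939  0.2862] dp [-0.0948  0.1088  0.0656] rot [ 1.500e-03 -1.000e-04  2.499e-01] gap 0.601 gf 0.0 F [-0.6 -0.8  0.1]
```

```bash
python3 -m crank '[{"dp":[-0.05,0.05,0],"delta_rot":[0,0,0],"fingers":0.6},{"dp":[-0.04,0.05,0],"delta_rot":[0,0,0],"fingers":0.6},{"dp":[0,0,0],"delta_rot":[0,0,0.0198],"fingers":0.6},{"dp":[0,0,0],"delta_rot":[0,0,0.0198],"fingers":0.6},{"dp":[0,0,0],"delta_rot":[0,0,0.0198],"fingers":0.6},{"dp":[0,0,0],"delta_rot":[0,0,0.0198],"fingers":0.6},{"dp":[0,0,0],"delta_rot":[0,0,0.0198],"fingers":0.6},{"dp":[0,0,0],"delta_rot":[0,0,0.0198],"fingers":0.6},{"dp":[0,0,0],"delta_rot":[0,0,0.0198],"fingers":0.6},{"dp":[0,0,0],"delta_rot":[0,0,0.0198],"fingers":0.6},{"dp":[0,0,0],"delta_rot":[0,0,0.0198],"fingers":0.6},{"dp":[0,0,0],"delta_rot":[0,0,0.0198],"fingers":0.6}]' >/dev/null; python3 -m crank '[{"dp":[0,0,0],"delta_rot":[0,0,0.0198],"fingers":0.6},{"dp":[0,0,0],"delta_rot":[0,0,0.0198],"fingers":0.6},{"dp":[0,0,0],"delta_rot":[0,0,0.0124],"fingers":0.6},{"dp":[0,0,0],"delta_rot":[0,0,0],"fingers":0.6},{"dp":[0,0,0],"delta_rot":[0,0,0],"fingers":0.6}]' >/dev/null;python3 go.py .4875 -.3415 .08 0
cat > chk.py <<'E'
from h import *
c=manip.camera_model("scene");p,d=manip.snapshot("scene");cv2.imwrite("pics/s2.png",p[120:420,200:600,::-1].repeat(2,0).repeat(2,1))
for n in("wrist",):
    c=manip.camera_model(n);p,d=manip.snapshot(n);P=cloud(c,d);P[d==0]=9
    m=(P[...,2]>.082)&(P[...,2]<.095)&(abs(P[...,1]+.3415)<.012)&(abs(P[...,0]-.4875)<.08);B=P[m]
    print(n,len(B),B.min(0) if len(B) else'',B.max(0) if len(B) else '', cv2.minAreaRect((B[:,:2]*1000).astype(np.float32)) if len(B) else '')
E
python3 chk.py
```

```text
t 17.2 tcp [ 0.4816 -0.3378  0.2814] dp [0.0115 0.0075 0.2949] rot [ 0.     -0.0001  0.0003] gap 0.797 gf 0.0 F [-0.9  0.1  0.2]
wrist 3466 [ 0.42569298 -0.34856518  0.08261344] [ 0.54470668 -0.33632364  0.09068401] ((485.20123291015625, -342.42431640625), (12.224052429199219, 119.01348114013672), 89.95594787597656)
```

View pics/s2.png

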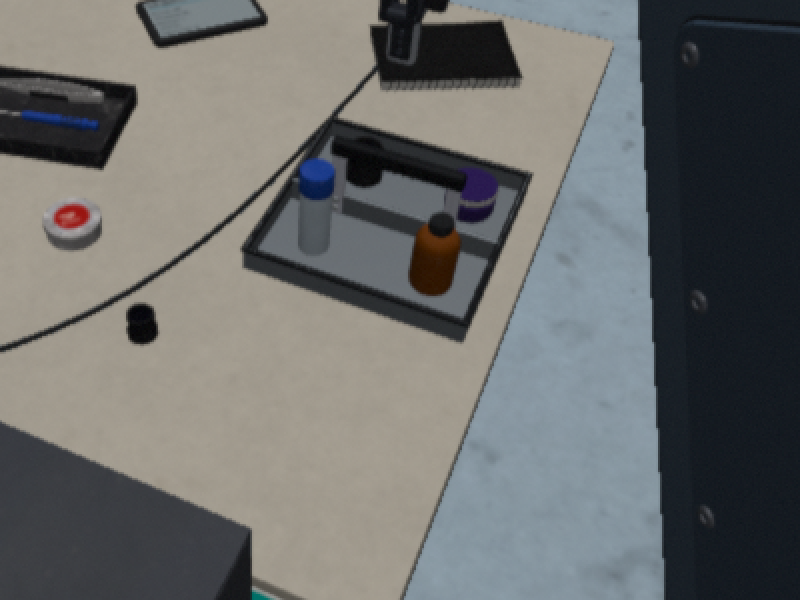

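All four stand in their lanes: tube at (315,210), bottle at (435,255), loupe at (365,165) and lens at (475,195). The bar is at (0.4865, -0.342), yaw 0. I descend onto it.

```bash
python3 -m crank '[{"dp":[0.01,0.008,0.03],"delta_rot":[0,0,0.0003],"fingers":0.6},{"dp":[0,0,0.05],"delta_rot":[0,0,0],"fingers":0.6},{"dp":[0,0,0.05],"delta_rot":[0,0,0],"fingers":0.6},{"dp":[0,0,0.05],"delta_rot":[0,0,0],"fingers":0.6},{"dp":[0,0,0.05],"delta_rot":[0,0,0],"fingers":0.6},{"dp":[0,0,0.03],"delta_rot":[0,0,0],"fingers":0.6},{"dp":[0,0,0.02],"delta_rot":[0,0,0],"fingers":0.6},{"dp":[0,0,0],"delta_rot":[0,0,0],"fingers":0.6},{"dp":[0,0,0],"delta_rot":[0,0,0],"fingers":0.6},{"dp":[0,0,0],"delta_rot":[0,0,0],"fingers":0.6}]' >/dev/null; python3 go.py .4865 -.342 .08 0
```

```text
t 18.13 tcp [ 0.4875 -0.3425  0.1421] dp [-0.0019 -0.001   0.0162] rot [ 0.0002 -0.0003 -0.0003] gap 0.793 gf 0.0 F [-0.6  0.3  0.5]
```

```bash
python3 -m crank '[{"dp":[0,0,0.014],"delta_rot":[0,0,0],"fingers":0.6},{"dp":[0,0,0],"delta_rot":[0,0,0],"fingers":0.6},{"dp":[0,0,0],"delta_rot":[0,0,0],"fingers":0.2},{"dp":[0,0,0],"delta_rot":[0,0,0],"fingers":-0.2},{"dp":[0,0,0],"delta_rot":[0,0,0],"fingers":-0.4},{"dp":[0,0,0],"delta_rot":[0,0,0],"fingers":-0.55},{"dp":[0,0,0],"delta_rot":[0,0,0],"fingers":-0.65},{"dp":[0,0,0],"delta_rot":[0,0,0],"fingers":-0.75},{"dp":[0,0,0],"delta_rot":[0,0,0],"fingers":-1},{"dp":[0,0,0],"delta_rot":[0,0,0],"fingers":-1},{"dp":[0,0,0],"delta_rot":[0,0,0],"fingers":-1},{"dp":[0,0,0],"delta_rot":[0,0,0],"fingers":-1}]' 100 >/dev/null; python3 go.py .4865 -.342 .08 0
```

```text
t 19.13 tcp [ 0.487  -0.3421  0.1344] dp [-0.0009 -0.0003  0.0008] rot [ 0.0001 -0.0002 -0.0004] gap 0.122 gf 97.9 F [-0.5  0.2  5. ]
```

```bash
python3 -m crank '[{"dp":[0,0,-0.002],"delta_rot":[0,0,0],"fingers":-1},{"dp":[0,0,-0.003],"delta_rot":[0,0,0],"fingers":-1},{"dp":[0,0,-0.004],"delta_rot":[0,0,0],"fingers":-1},{"dp":[0,0,-0.005],"delta_rot":[0,0,0],"fingers":-1},{"dp":[0,0,-0.005],"delta_rot":[0,0,0],"fingers":-1},{"dp":[0,0,-0.005],"delta_rot":[0,0,0],"fingers":-1},{"dp":[0,0,-0.005],"delta_rot":[0,0,0],"fingers":-1},{"dp":[0,0,-0.003],"delta_rot":[0,0,0],"fingers":-1},{"dp":[0,0,0],"delta_rot":[0,0,0],"fingers":-1},{"dp":[0,0,0],"delta_rot":[0,0,0],"fingers":-1}]' 110 >/dev/null; python3 go.py .4865 -.342 .18 0
cat > tilt.py <<'E'
from h import *
c=manip.camera_model("scene");p,d=manip.snapshot("scene");cv2.imwrite("pics/s3.png",p[100:400,200:600,::-1].repeat(2,0).repeat(2,1))
P=cloud(c,d);P[d==0]=9
m=(P[...,0]>.395)&(P[...,0]<.58)&(P[...,1]>-.275)&(P[...,1]<-.25)&(P[...,2]>.005)
for r in(.03,.05):
  z=manip.sense()['tcp_pos'][2]-.134
  Q=P[(abs(P[...,0]-.4865)<.09)&(abs(P[...,1]+.2925)<.043)&(abs(P[...,2]-z-.003)<r/3)]
  A=np.c_[Q[:,:2]-[.4865,-.342],np.ones(len(Q))];print(len(Q),'floor plane (slope x,y, z)',np.linalg.lstsq(A,Q[:,2],rcond=None)[0],'expect z',z+.003)
E
python3 tilt.py
```

```text
t 19.97 tcp [ 0.4869 -0.342   0.1502] dp [-7.000e-04  1.000e-04 -1.676e-01] rot [ 0.     -0.0001 -0.0004] gap 0.117 gf 107.3 F [-1.2  0.1 -5.5]
2162 floor plane (slope x,y, z) [0.00029672 0.01430782 0.01974267] expect z 0.019050853640374812
2314 floor plane (slope x,y, z) [-0.00255584 -0.01013857  0.02099734] expect z 0.019050853640374812
```

Lifted level by 16 mm at 5.5 N, with negligible slope. Continuing up.

```bash
python3 -m crank '[{"dp":[0,0,-0.004],"delta_rot":[0,0,0],"fingers":-1},{"dp":[0,0,-0.008],"delta_rot":[0,0,0],"fingers":-1},{"dp":[0,0,-0.01],"delta_rot":[0,0,0],"fingers":-1},{"dp":[0,0,-0.01],"delta_rot":[0,0,0],"fingers":-1},{"dp":[0,0,-0.01],"delta_rot":[0,0,0],"fingers":-1},{"dp":[0,0,-0.01],"delta_rot":[0,0,0],"fingers":-1},{"dp":[0,0,-0.01],"delta_rot":[0,0,0],"fingers":-1},{"dp":[0,0,-0.01],"delta_rot":[0,0,0],"fingers":-1},{"dp":[0,0,-0.01],"delta_rot":[0,0,0],"fingers":-1},{"dp":[0,0,-0.01],"delta_rot":[0,0,0],"fingers":-1},{"dp":[0,0,-0.01],"delta_rot":[0,0,0],"fingers":-1},{"dp":[0,0,-0.01],"delta_rot":[0,0,0],"fingers":-1}]' >/dev/null; python3 -m crank '[{"dp":[0,0,-0.01],"delta_rot":[0,0,0],"fingers":-1},{"dp":[0,0,-0.01],"delta_rot":[0,0,0],"fingers":-1},{"dp":[0,0,-0.01],"delta_rot":[0,0,0],"fingers":-1},{"dp":[0,0,-0.01],"delta_rot":[0,0,0],"fingers":-1},{"dp":[0,0,-0.008],"delta_rot":[0,0,0],"fingers":-1},{"dp":[0,0,-0.004],"delta_rot":[0,0,0],"fingers":-1},{"dp":[0,0,0],"delta_rot":[0,0,0],"fingers":-1},{"dp":[0,0,0],"delta_rot":[0,0,0],"fingers":-1},{"dp":[0,0,0],"delta_rot":[0,0,0],"fingers":-1},{"dp":[0,0,0],"delta_rot":[0,0,0],"fingers":-1},{"dp":[0,0,0],"delta_rot":[0,0,0],"fingers":-1},{"dp":[0,0,0],"delta_rot":[0,0,0],"fingers":-1}]' >/dev/null; python3 go.py .4865 -.342 .18 0; python3 tilt.py
```

```text
t 22.02 tcp [ 0.4868 -0.3419  0.2317] dp [-0.0005  0.0002 -0.0045] rot [-0.0001 -0.     -0.0004] gap 0.119 gf 107.3 F [ 0.2  0.3 -5. ]
2154 floor plane (slope x,y, z) [-0.00031482  0.0164197   0.10127493] expect z 0.10079332502560215
2280 floor plane (slope x,y, z) [-0.00235794  0.04333761  0.10069737] expect z 0.10079332502560215
```

View pics/s3.png

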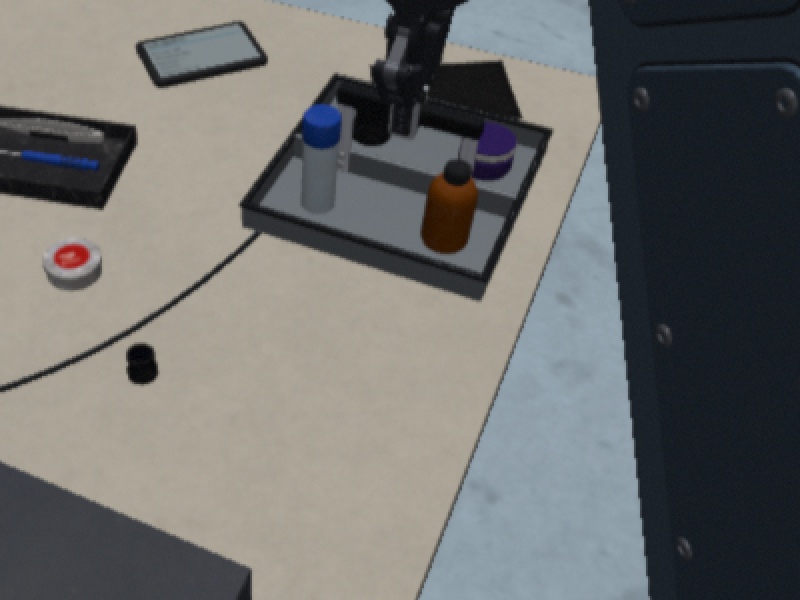

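The caddy hangs level at about 98 mm, still, with the tube (320,160), bottle (448,210), loupe (373,125) and lens (490,150) standing inside. Handing in.

```bash
python3 -c "
from station import manip
print(manip.sign_off())"
```

```text
the job is handed in; nothing more can be done
None
```

I handed the job in at about 22 s: the gripper is holding the caddy level and still by its bar, about 98 mm up, with the loupe beside the lens, the bottle beside the swab tube, and all four standing; the hand-in returned no verdict.

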